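Uncap the right gas bottle in the field kitchen

TASK

In the meal-packing room's stand are two gas bottles with screw caps; one has the small camping burner standing beside it and the other a stack of black bowls. Unscrew the cap of the bottle beside the burner (some of these bottles have a left-hand thread and nothing shows which, so try both ways), lift the cap straight off and finish while still holding it in the gripper, upright and still, at least 5 cm above where it sat. Leave the other bottle's cap, the burner, the bowls and the lids as they are.

Things in the scene. Friction and masses are not known exactly. Their poses are not given: they have to be found in the camera images.
- stand: dark steel plate, 130 (x) by 340 (y) by 10 mm thick, fixed; origin at the centre of its underside, z up. Two identical grey gas bottles (90 mm diameter, shoulder 135 mm above the table) are fixed in it at y = +90 mm (place 1) and -90 mm (place 2) of its frame; they cannot turn. One has a right-hand thread, the other a left-hand one, at random: nothing seen or named tells which
- neck_1 (a point): place 1: point on the bottle's axis at the shoulder its cap sits on, 135 mm above the table; hidden in the cap a brass neck rises 17 mm from here. A tight cap meets a hard stop after some 5 degrees in the tightening direction (gripped firmly the tool feels 0.8 N m or more, or slips) and rises about 1 mm if pulled
- neck_2 (a point): place 2: the same point of the other bottle. Both threads are coarse: loosened (anticlockwise from above if right-hand, clockwise if left-hand) a cap turns almost without resistance, does not climb, and lifts straight off anywhere from 65 to 140 degrees of turn
- cap_1: screw cap of the bottle in place 1: knurled round aluminium cap, 50 mm diameter, 46 mm tall, about 120 g; upper 25 mm solid, lower 21 mm a hollow skirt; flat top with a dark index bar from the centre along its +x. Origin at the centre of its underside, z up; its x axis lies along the stand's x axis (within 2 degrees) while tight
- cap_2: screw cap of the bottle in place 2, identical to cap_1 in size and looks
- burner: small loose camping burner, brass foot 56 mm in diameter, steel head, three wire pot supports; 92 mm across, 86 mm tall, origin at the centre of its underside. It stands on the stand's +x side, about 135 mm from the axis of one of the two bottles: its y in the stand's frame is positive beside place 1, negative beside place 2
- bowl_stack: stack of six upturned black meal bowls, 104 mm diameter, 75 mm tall, origin at the centre of its underside; stands beside the other bottle
- lid_stack: stack of white lids, 104 mm diameter, 40 mm tall, one piece, off to the side; origin at the centre of its underside
Not all that is in view belongs to the job. Leave any blue or orange look-alike of the cap_2 alone. Leave any pink or turquoise look-alike of the cap_1 alone.

How it is judged:
By the outcome, as a careful person would: the job done as asked, in the order asked, and still so for the second after the job is handed in, while the arm keeps its last pose, push and grip.
It also fails if it takes over 48 s, if anything falls off the work surface, if the arm or the gripper's body presses on something with over 40 N, if the wrist force passes 120 N, or if a joint passes its speed limit or range.

ROBOT

A 7-joint arm with a two-finger parallel gripper is mounted at the origin on the work surface. World frame = base frame: x ahead of the robot, y to its left, z up, the work surface at z = 0. Lengths are in m, angles in rad, forces in N, time in s.
With the tool pointing down it reaches from about 0.425 to 0.875 m from the base axis. Payload 9.9 kg.
Tool frame: the origin (TCP) lies at the very end of the fingers, on their centre line; the grasp point (between the pads) lies 19 mm behind it; z points along the fingers, y is the direction in which the jaws open and shut (so a half turn about z gives the same grasp; the last joint's range is limited). The gripper opens to 85 mm and grips with 20 to 120 N. Pads are 22 mm wide; open, the fingers measure 114 mm over their backs; the gripper's body (76 mm by 85 mm) begins 54 mm behind the grasp point. The pads swing forward as they close: fully open they stand 13 mm farther back than shut.
Start: joints at [-1.391, 0.576, 0.025, 1.437, -0.015, 1.129, -0.057], TCP at [0.176, 0.652, 0.231] pointing down, gripper open.
Joint ranges: [-2.76, 2.76], [-0.34, 2.15], [-1.52, 1.57], [0.19, 2.46], [-1.09, 4.23], [0.17, 1.99], [-2.82, 2.82]. Speed limits (rad/s): [2.22, 2.22, 3.01, 3.01, 3.14, 3.14, 3.14].

INTERFACE

Orientations are given as a unit quaternion [w, x, y, z].
In Python, from cell import robot gives the robot as it stands.
- The arm moves only by the tool arm_command, never from a script. Its argument "motion" is a list of rows, each an object of numbers: "dx", "dy", "dz": the shift along the world's x, y, z in mm; "wx", "wy", "wz": the turn, a rotation vector about the world's x, y, z in rad; "hand": the opening, from 0 (shut) to 1 (fully open). In form: [{"dx": .., "dy": .., "dz": .., "wx": .., "wy": .., "wz": .., "hand": ..}, ...]. A call has 1 to 12 rows; each row shifts and turns the commanded pose from where the row before left it; what a row does not reach is not made up. A row lasts 1/12 s, in which the tool goes at most 41.7 mm and 7.16 degrees, less where a joint would pass 70% of its speed; a pose out of reach is approached as far as the arm can. A call is refused whole if a number of a shift passes 41.7 or a number of a turn 0.125, either way. A call with a gripper value outside its range is refused whole. The fingers move at their own pace and stop on an object; the grip force is fixed at half the most. Time passes only in rows, so rows that do not move let the fingers close. It gives the time, the measured TCP pose, the force and the opening at its end, in the units of the state.
- robot.state(): the state, without advancing time (a new reading comes with each control period).
- robot.read_camera(name): name is "scene" or "top" or "wrist"; returns (picture, depth): 384x512x3 uint8, blue, green, red; 384x512 float32, m along the optical axis (not along the pixel's ray), 0 where there is no reading.
- robot.camera_model(name): a dict with "K" (3x3 intrinsics, pixels), "position" and "rotation" of the camera in the world. Camera axes: x right, y down, z forward; pixel columns grow to the right and rows downward; lengths in m; the calibration is good to about 2 mm. A picture is of the moment at which its call begins: read the wrist's pose just before it. camera_model takes no time and is no camera call; for the wrist camera it gives the pose at the moment of the call.
- robot.sign_off(): hands the job in, once; it reports no verdict.
The state is a dict: "t": time; "qpos": joint angles; "qd": joint speeds; "joint_efforts": joint torques, N m; "position": TCP position; "eef_rot": TCP orientation; "wrist_force": force on the tool from outside, world axes, zero at the start; "moment": the same for the moment, N m; "gripper_width": opening from 0.0 (shut) to 1.0 (fully open).
Only numpy, scipy, OpenCV 4.12 (cv2) and the standard library are available. Lean on these libraries where they do the work, as an engineer would, in place of code of your own. Each camera call takes 0.05 s, during which the arm holds its last target.

## Working session

There is one attempt and no reset: what is moved stays moved. The work goes in short steps, Python scripts to look and compute and a tool call to move; the robot and the scene stay as the last step left them, time stands still between calls to the robot, and variables do not carry over. Pictures are saved under pics/ and viewed, and the job is handed in when it is done.

Besides the shell and the picture viewer there is one more tool, called after "Emit:" as name(argument=value, ...) on one line, values as JSON. arm_command: Moves the arm, as the interface text tells. Its arguments: {"type":"object","properties":{"motion":{"type":"array"}},"required":["motion"]}

```bash
mkdir -p pics; ls
python3 - <<'E'
from cell import robot
import cv2,numpy as np
for n in ("scene","top"):
    im,d=robot.read_camera(n); cv2.imwrite(f"pics/{n}0.png",im); np.save(f"{n}_d.npy",d); 
    m=robot.camera_model(n); np.savez(f"{n}_m.npz",**{k:np.array(v) for k,v in m.items()}); print(n,m)
print(robot.state())
E
```

```text
pics
scene {'K': array([[352.29677901,   0.        , 254.11229713],
       [  0.        , 352.29677901, 186.84884352],
       [  0.        ,   0.        ,   1.        ]]), 'position': array([ 1.30282131, -0.02753729,  0.71045261]), 'rotation': array([-0.29902437,  0.63521255,  0.64345113, -0.3050575 ])}
top {'K': array([[369.73348375,   0.        , 248.03963383],
       [  0.        , 369.73348375, 186.18001386],
       [  0.        ,   0.        ,   1.        ]]), 'position': array([ 0.44560819, -0.06078877,  1.09570582]), 'rotation': array([-0.03859842,  0.71616282, -0.69497356,  0.0513102 ])}
{'t': 0.1, 'qpos': array([-1.39080216,  0.57639852,  0.0248492 ,  1.43783368, -0.01502965,
        1.12901403, -0.05648344]), 'qd': array([-1.16640831e-03, -1.10443436e-03,  1.52336924e-03, -1.57125603e-03,
       -5.17196721e-04, -4.23730923e-06,  1.32587775e-03]), 'joint_efforts': array([ 5.64731556e-03, -7.67304325e+01,  2.25749686e+00, -2.86608499e+01,
        1.58152962e-02,  8.57204577e-03, -1.23077058e-05]), 'position': array([0.17588012, 0.65125328, 0.2305588 ]), 'eef_rot': array([-7.28204395e-05,  1.31497755e-01,  9.91316196e-01, -7.31071511e-04]), 'wrist_force': array([ 0.05716812,  0.10393434, -0.51055188]), 'moment': array([-0.020475  , -0.03619302, -0.02326266]), 'gripper_width': 0.9961687307720472}
```

View pics/scene0.png

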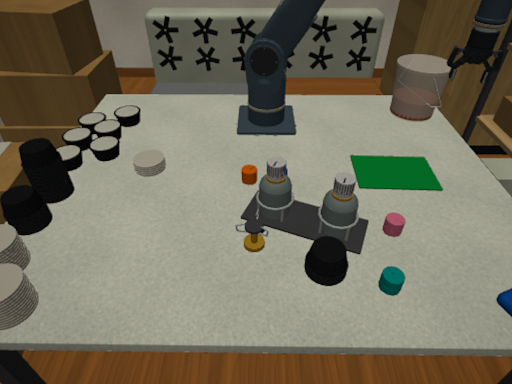

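View pics/top0.png

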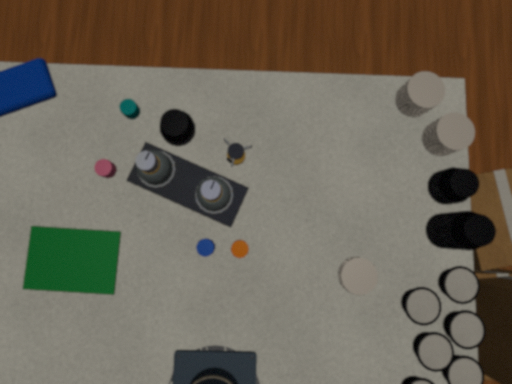

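The caps seen are the left cap in the scene picture at (276,168) (top view (211,189)) and the right cap at (344,184) (top view (147,160)). The look-alikes are blue (206,247), orange (240,249), pink (104,168) and turquoise (129,108) in the top view. The burner at (235,152) stands beside the top-view cap at (211,189) and the bowls at (177,127) beside the other, so my choice is the cap at (211,189). Next I'll take a close crop and measure.

```bash
cat > h.py <<'E'
import numpy as np,cv2
from scipy.spatial.transform import Rotation as R
def rot(q): q=np.array(q); return R.from_quat([q[1],q[2],q[3],q[0]]).as_matrix()
def world(m,u,v,d):
    K=m['K']; p=np.array([(u-K[0,2])/K[0,0],(v-K[1,2])/K[1,1],1])*d
    return rot(m['rotation'])@p+m['position']
def atz(m,u,v,z):
    K=m['K']; r=rot(m['rotation'])@np.array([(u-K[0,2])/K[0,0],(v-K[1,2])/K[1,1],1]); c=np.array(m['position'])
    return c+r*(z-c[2])/r[2]
E
python3 - <<'E'
from h import *
t=cv2.imread('pics/top0.png'); s=cv2.imread('pics/scene0.png')
a=cv2.resize(t[120:240,115:265],None,fx=5,fy=5,interpolation=cv2.INTER_CUBIC)
cv2.imwrite('pics/topc.png',a)
b=cv2.resize(s[140:260,225:375],None,fx=5,fy=5,interpolation=cv2.INTER_CUBIC)
cv2.imwrite('pics/scenec.png',b)
for n in('top','scene'):
    m=np.load(n+'_m.npz'); d=np.load(n+'_d.npy')
    h,w=d.shape; U,V=np.meshgrid(np.arange(w),np.arange(h))
    K=m['K']; P=np.stack([(U-K[0,2])/K[0,0]*d,(V-K[1,2])/K[1,1]*d,d],-1)@rot(m['rotation']).T+m['position']
    np.save(n+'_P.npy',P)
    k=(P[...,2]>.172)&(P[...,2]<.19)&(P[...,0]>.4)&(P[...,0]<.95)&(abs(P[...,1])<.5)&(d>0)
    nn,l,st,c=cv2.connectedComponentsWithStats(k.astype(np.uint8))
    for i in range(1,nn):
        if st[i,4]>15:
            q=P[l==i]; print(n,st[i],c[i],q.mean(0),q.min(0),q.max(0))
E
```

```text
top [136 151  21  20 322] [145.70186335 160.63043478] [0.61932708 0.18234551 0.18091289] [0.59525252 0.15798681 0.17289751] [0.64438924 0.20693002 0.18641925]
top [201 180  20  20 323] [210.68421053 189.66873065] [0.55126025 0.01703647 0.18085634] [ 0.52790498 -0.00634271  0.17320175] [0.57560136 0.04164151 0.18471956]
scene [267 156  20  14 213] [276.39906103 162.21596244] [0.55613788 0.01818594 0.17981024] [ 0.52749309 -0.00608581  0.17215252] [0.57655203 0.04342262 0.18359286]
scene [335 172  21  15 255] [345.15686275 178.99607843] [0.62480005 0.18311708 0.17984352] [0.59680896 0.15984996 0.17203031] [0.64561307 0.20825284 0.18331921]
```

View pics/topc.png

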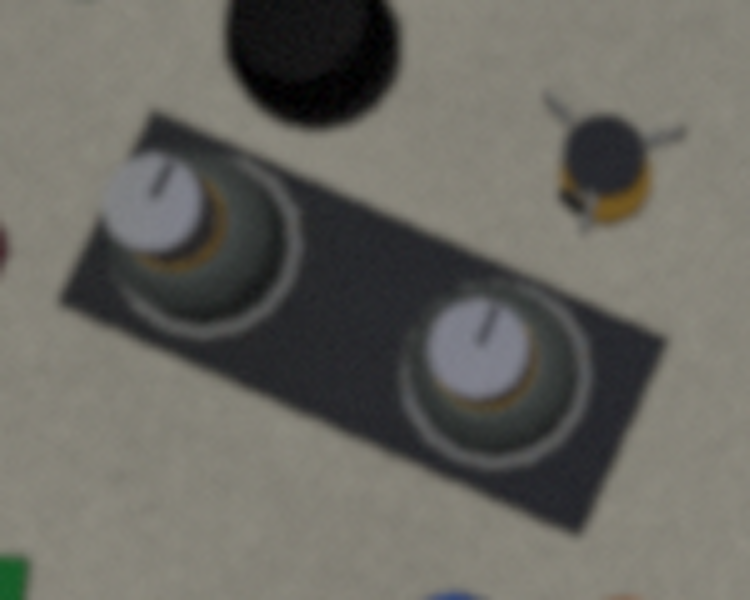

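View pics/scenec.png

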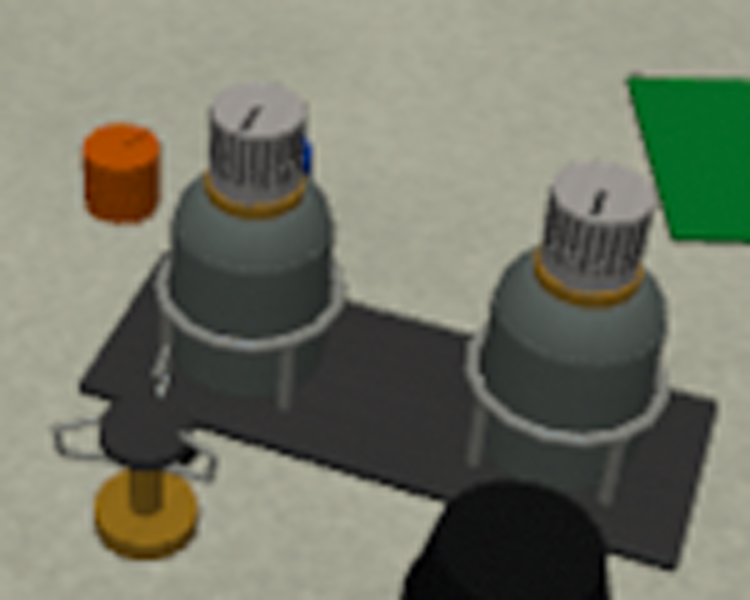

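The crops confirm it. The burner stands on the stand's +x side beside place 2, and that cap is at about (0.552, 0.017) with its top at 0.181. Its bar is at top-view crop (487,325). The other cap is at (0.619, 0.182). I'll approach at height and turn the jaws so the wrist joint is near mid-range.

Emit:
arm_command(motion=[{"dx": 8,"dy": -13,"dz": 10,"wz": -0.05},{"dx": 15,"dy": -26,"dz": 20,"wz": -0.05},{"dx": 15,"dy": -26,"dz": 20,"wz": -0.05},{"dx": 15,"dy": -26,"wz": -0.05},{"dx": 15,"dy": -26,"wz": -0.05},{"dx": 15,"dy": -26,"wz": -0.05},{"dx": 15,"dy": -26,"wz": -0.05},{"dx": 15,"dy": -26,"wz": -0.05},{"dx": 15,"dy": -26,"wz": -0.05},{"dx": 15,"dy": -26,"wz": -0.05},{"dx": 15,"dy": -26,"wz": -0.05},{"dx": 15,"dy": -26,"wz": -0.05}])

```text
validation failed for argument at $.mo...
```

Emit:
arm_command(motion=[{"dx": 15,"dy": -26,"wz": -0.055},{"dx": 15,"dy": -26,"wz": -0.055},{"dx": 15,"dy": -26,"wz": -0.055},{"dx": 15,"dy": -26,"wz": -0.055},{"dx": 15,"dy": -26,"wz": -0.055},{"dx": 15,"dy": -26,"wz": -0.055},{"dx": 15,"dy": -26,"wz": -0.055},{"dx": 15,"dy": -26,"wz": -0.055},{"dx": 15,"dy": -26,"wz": -0.055},{"dx": 10,"dy": -13,"wz": -0.055},{},{}])

```text
validation failed for argument at $.mo...
```

Emit:
arm_command(motion=[{"dx": 8,"dy": -13,"dz": 10,"wx": 0,"wy": 0,"wz": -0.05,"hand": 1},{"dx": 15,"dy": -26,"dz": 20,"wx": 0,"wy": 0,"wz": -0.05,"hand": 1},{"dx": 15,"dy": -26,"dz": 20,"wx": 0,"wy": 0,"wz": -0.05,"hand": 1},{"dx": 15,"dy": -26,"dz": 0,"wx": 0,"wy": 0,"wz": -0.05,"hand": 1},{"dx": 15,"dy": -26,"dz": 0,"wx": 0,"wy": 0,"wz": -0.05,"hand": 1},{"dx": 15,"dy": -26,"dz": 0,"wx": 0,"wy": 0,"wz": -0.05,"hand": 1},{"dx": 15,"dy": -26,"dz": 0,"wx": 0,"wy": 0,"wz": -0.05,"hand": 1},{"dx": 15,"dy": -26,"dz": 0,"wx": 0,"wy": 0,"wz": -0.05,"hand": 1},{"dx": 15,"dy": -26,"dz": 0,"wx": 0,"wy": 0,"wz": -0.05,"hand": 1},{"dx": 15,"dy": -26,"dz": 0,"wx": 0,"wy": 0,"wz": -0.05,"hand": 1}])

```text
t: 0.93
position: [0.3194, 0.4031, 0.2811]
eef_rot: [-0.0, 0.374, 0.928, -0.0]
wrist_force: [0.0, -1.5, 0.6]
gripper_width: 1.003
```

Emit:
arm_command(motion=[{"dx": 15,"dy": -25,"dz": 0,"wx": 0,"wy": 0,"wz": -0.055,"hand": 1},{"dx": 15,"dy": -25,"dz": 0,"wx": 0,"wy": 0,"wz": -0.055,"hand": 1},{"dx": 15,"dy": -25,"dz": 0,"wx": 0,"wy": 0,"wz": -0.055,"hand": 1},{"dx": 15,"dy": -25,"dz": 0,"wx": 0,"wy": 0,"wz": -0.055,"hand": 1},{"dx": 15,"dy": -25,"dz": 0,"wx": 0,"wy": 0,"wz": -0.055,"hand": 1},{"dx": 15,"dy": -25,"dz": 0,"wx": 0,"wy": 0,"wz": -0.055,"hand": 1},{"dx": 15,"dy": -25,"dz": 0,"wx": 0,"wy": 0,"wz": -0.055,"hand": 1},{"dx": 15,"dy": -25,"dz": 0,"wx": 0,"wy": 0,"wz": -0.055,"hand": 1},{"dx": 15,"dy": -25,"dz": 0,"wx": 0,"wy": 0,"wz": -0.055,"hand": 1},{"dx": 15,"dy": -25,"dz": 0,"wx": 0,"wy": 0,"wz": -0.055,"hand": 1},{"dx": 15,"dy": -25,"dz": 0,"wx": 0,"wy": 0,"wz": -0.055,"hand": 1},{"dx": 15,"dy": -25,"dz": 0,"wx": 0,"wy": 0,"wz": -0.055,"hand": 1}])

```text
t: 1.93
position: [0.4993, 0.1033, 0.2812]
eef_rot: [-0.0, 0.654, 0.756, -0.0]
wrist_force: [0.1, -0.0, 0.2]
gripper_width: 0.995
```

Emit:
arm_command(motion=[{"dx": 15,"dy": -25,"dz": 0,"wx": 0,"wy": 0,"wz": -0.055,"hand": 1},{"dx": 15,"dy": -25,"dz": 0,"wx": 0,"wy": 0,"wz": -0.055,"hand": 1},{"dx": 15,"dy": -25,"dz": 0,"wx": 0,"wy": 0,"wz": -0.04,"hand": 1},{"dx": 8,"dy": -12,"dz": 0,"wx": 0,"wy": 0,"wz": 0,"hand": 1},{"dx": 0,"dy": 0,"dz": 0,"wx": 0,"wy": 0,"wz": 0,"hand": 1},{"dx": 0,"dy": 0,"dz": 0,"wx": 0,"wy": 0,"wz": 0,"hand": 1}])

```text
t: 2.43
position: [0.5519, 0.017, 0.2808]
eef_rot: [-0.0, 0.709, 0.705, -0.0]
wrist_force: [0.2, -0.6, 0.3]
gripper_width: 0.999
```

Run:
```python
from cell import robot
from h import *
s=robot.state();print(s['position'],s['eef_rot'],s['qpos'],s['wrist_force'],s['moment'],s['t'])
m=robot.camera_model('wrist');im,d=robot.read_camera('wrist');print(m)
cv2.imwrite('pics/wrist1.png',im)
U,V=np.meshgrid(np.arange(512),np.arange(384));K=m['K']
P=np.stack([(U-K[0,2])/K[0,0]*d,(V-K[1,2])/K[1,1]*d,d],-1)@rot(m['rotation']).T+m['position']
k=(P[...,2]>.172)&(P[...,2]<.19)&(d>0)
nn,l,st,c=cv2.connectedComponentsWithStats(k.astype(np.uint8))
for i in range(1,nn):
    if st[i,4]>50:
        q=P[l==i];e=cv2.minEnclosingCircle(q[:,:2].astype(np.float32)); print(st[i],c[i],q.mean(0),e)
im,d=robot.read_camera('top');cv2.imwrite('pics/top1.png',im)
```

```text
[0.55188412 0.01703302 0.28083283] [-2.51481041e-04  7.08746092e-01  7.05463487e-01 -4.27432443e-04] [-0.47400873  0.38840615  0.52450806  1.70110361 -0.21303434  1.11023086
  0.10899995] [ 0.20532213 -0.64254774  0.3184278 ] [ 0.02221206 -0.00028316 -0.03989799] 2.4333
{'K': array([[330.62876467,   0.        , 257.18410145],
       [  0.        , 330.62876467, 195.5559806 ],
       [  0.        ,   0.        ,   1.        ]]), 'position': array([0.55241137, 0.09222383, 0.42379523]), 'rotation': array([ 1.47103204e-01,  9.89118329e-01, -2.15790277e-03, -9.60725585e-04])}
[ 224  161   65   64 3243] [256.32130743 192.33333333] [0.55111804 0.0208391  0.18118055] ((0.5510721206665039, 0.019641460850834846), 0.02522938884794712)
```

View pics/wrist1.png

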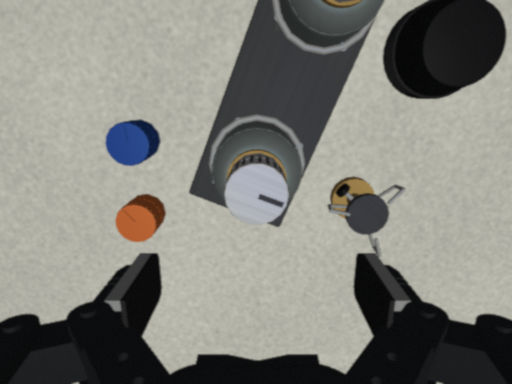

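The wrist view shows the burner (367,213) right beside the chosen cap (257,193), and the bar points at the burner. The cap centre is at (0.551, 0.0195). Descending now, then closing.

Emit:
arm_command(motion=[{"dx": 0,"dy": 2,"dz": -10,"wx": 0,"wy": 0,"wz": 0,"hand": 1},{"dx": -1,"dy": 0,"dz": -20,"wx": 0,"wy": 0,"wz": 0,"hand": 1},{"dx": 0,"dy": 0,"dz": -20,"wx": 0,"wy": 0,"wz": 0,"hand": 1},{"dx": 0,"dy": 0,"dz": -20,"wx": 0,"wy": 0,"wz": 0,"hand": 1},{"dx": 0,"dy": 0,"dz": -20,"wx": 0,"wy": 0,"wz": 0,"hand": 1},{"dx": 0,"dy": 0,"dz": -20,"wx": 0,"wy": 0,"wz": 0,"hand": 1},{"dx": 0,"dy": 0,"dz": -15,"wx": 0,"wy": 0,"wz": 0,"hand": 1},{"dx": 0,"dy": 0,"dz": -10,"wx": 0,"wy": 0,"wz": 0,"hand": 1},{"dx": 0,"dy": 0,"dz": 0,"wx": 0,"wy": 0,"wz": 0,"hand": 1}])

```text
t: 3.28
position: [0.5495, 0.0207, 0.1441]
eef_rot: [-0.001, 0.708, 0.707, -0.001]
wrist_force: [-0.5, -0.3, 0.0]
gripper_width: 0.994
```

Emit:
arm_command(motion=[{"dx": 0,"dy": 0,"dz": 0,"wx": 0,"wy": 0,"wz": 0,"hand": 0},{"dx": 0,"dy": 0,"dz": 0,"wx": 0,"wy": 0,"wz": 0,"hand": 0},{"dx": 0,"dy": 0,"dz": 0,"wx": 0,"wy": 0,"wz": 0,"hand": 0},{"dx": 0,"dy": 0,"dz": 0,"wx": 0,"wy": 0,"wz": 0,"hand": 0},{"dx": 0,"dy": 0,"dz": 0,"wx": 0,"wy": 0,"wz": 0,"hand": 0},{"dx": 0,"dy": 0,"dz": 0,"wx": 0,"wy": 0,"wz": 0,"hand": 0}])

```text
t: 3.78
position: [0.5516, 0.0198, 0.1475]
eef_rot: [0.001, 0.708, 0.706, 0.001]
wrist_force: [-1.4, 0.1, 6.5]
gripper_width: 0.573
```

```bash
cat > st.py <<'E'
from cell import robot
from h import *
np.set_printoptions(precision=4,suppress=True)
s=robot.state();q=s['eef_rot'];M=rot(q)
print(s['t'],'p',s['position'],'yaw_y',np.degrees(np.arctan2(M[1,1],M[0,1])),'tilt',np.degrees(np.arccos(-M[2,2])),'q',s['qpos'],'F',s['wrist_force'],'M',s['moment'],'g',s['gripper_width'])
E
python3 st.py
```

```text
3.7833 p [0.5516 0.0198 0.1475] yaw_y -0.16862233630220042 tilt 0.12229902728669093 q [-0.4187  0.5259  0.4521  1.8859 -0.3123  0.7972  0.1974] F [-1.4367  0.1325  6.4643] M [ 0.0682  0.2683 -0.0146] g 0.5731795753057393
```

Emit:
arm_command(motion=[{"dx": 0,"dy": 0,"dz": 0,"wx": 0,"wy": 0,"wz": 0,"hand": 0},{"dx": 0,"dy": 0,"dz": 0,"wx": 0,"wy": 0,"wz": 0,"hand": 0},{"dx": 0,"dy": 0,"dz": 0,"wx": 0,"wy": 0,"wz": 0,"hand": 0},{"dx": 0,"dy": 0,"dz": 0,"wx": 0,"wy": 0,"wz": 0.03,"hand": 0},{"dx": 0,"dy": 0,"dz": 0,"wx": 0,"wy": 0,"wz": 0.03,"hand": 0},{"dx": 0,"dy": 0,"dz": 0,"wx": 0,"wy": 0,"wz": 0,"hand": 0},{"dx": 0,"dy": 0,"dz": 0,"wx": 0,"wy": 0,"wz": 0,"hand": 0}])

```text
t: 4.37
position: [0.5516, 0.0198, 0.1475]
eef_rot: [0.0, 0.687, 0.727, 0.001]
wrist_force: [-2.2, 0.8, 5.8]
gripper_width: 0.569
```

```bash
python3 st.py
```

```text
4.3667 p [0.5516 0.0198 0.1475] yaw_y 3.254286620889946 tilt 0.12143113787980754 q [-0.4073  0.5227  0.434   1.8856 -0.2996  0.7951  0.244 ] F [-2.2454  0.8488  5.7518] M [ 0.1649  0.3528 -0.1108] g 0.5689698872805169
```

Emit:
arm_command(motion=[{"dx": 0,"dy": 0,"dz": 0,"wx": 0,"wy": 0,"wz": 0.03,"hand": 0},{"dx": 0,"dy": 0,"dz": 0,"wx": 0,"wy": 0,"wz": 0.03,"hand": 0},{"dx": 0,"dy": 0,"dz": 0,"wx": 0,"wy": 0,"wz": 0.02,"hand": 0},{"dx": 0,"dy": 0,"dz": 0,"wx": 0,"wy": 0,"wz": 0,"hand": 0},{"dx": 0,"dy": 0,"dz": 0,"wx": 0,"wy": 0,"wz": 0,"hand": 0}])

```text
t: 4.78
position: [0.5514, 0.0198, 0.1475]
eef_rot: [0.0, 0.658, 0.753, 0.001]
wrist_force: [-1.9, 2.1, 6.0]
gripper_width: 0.569
```

```bash
python3 st.py
```

```text
4.7833 p [0.5514 0.0198 0.1475] yaw_y 7.704395677321619 tilt 0.12937938400671561 q [-0.3921  0.5188  0.4105  1.8853 -0.2836  0.7926  0.3052] F [-1.8501  2.0646  6.008 ] M [ 0.3223  0.3911 -1.2418] g 0.5687814837604831
```

Anticlockwise meets −1.24 N·m after 7.7°, which is the hard stop, so this should be a left-hand thread. Turning clockwise to check that it goes freely.

Emit:
arm_command(motion=[{"dx": 0,"dy": 0,"dz": 0,"wx": 0,"wy": 0,"wz": -0.06,"hand": 0},{"dx": 0,"dy": 0,"dz": 0,"wx": 0,"wy": 0,"wz": -0.06,"hand": 0},{"dx": 0,"dy": 0,"dz": 0,"wx": 0,"wy": 0,"wz": -0.06,"hand": 0},{"dx": 0,"dy": 0,"dz": 0,"wx": 0,"wy": 0,"wz": -0.06,"hand": 0},{"dx": 0,"dy": 0,"dz": 0,"wx": 0,"wy": 0,"wz": -0.06,"hand": 0},{"dx": 0,"dy": 0,"dz": 0,"wx": 0,"wy": 0,"wz": -0.06,"hand": 0},{"dx": 0,"dy": 0,"dz": 0,"wx": 0,"wy": 0,"wz": 0,"hand": 0},{"dx": 0,"dy": 0,"dz": 0,"wx": 0,"wy": 0,"wz": 0,"hand": 0}])

```text
t: 5.45
position: [0.5519, 0.0197, 0.1475]
eef_rot: [0.001, 0.782, 0.624, 0.001]
wrist_force: [-0.6, -0.7, 5.2]
gripper_width: 0.57
```

```bash
python3 st.py
```

```text
5.45 p [0.5519 0.0197 0.1475] yaw_y -12.797186702078223 tilt 0.14814503495828085 q [-0.4593  0.5386  0.5179  1.887  -0.3599  0.8063  0.0265] F [-0.5728 -0.7372  5.2201] M [ 0.0007  0.0646 -0.0536] g 0.5703831725549411
```

It turns freely, with no moment. I'll continue to about −98°.

Emit:
arm_command(motion=[{"dx": 0,"dy": 0,"dz": 0,"wx": 0,"wy": 0,"wz": -0.06,"hand": 0},{"dx": 0,"dy": 0,"dz": 0,"wx": 0,"wy": 0,"wz": -0.06,"hand": 0},{"dx": 0,"dy": 0,"dz": 0,"wx": 0,"wy": 0,"wz": -0.06,"hand": 0},{"dx": 0,"dy": 0,"dz": 0,"wx": 0,"wy": 0,"wz": -0.06,"hand": 0},{"dx": 0,"dy": 0,"dz": 0,"wx": 0,"wy": 0,"wz": -0.06,"hand": 0},{"dx": 0,"dy": 0,"dz": 0,"wx": 0,"wy": 0,"wz": -0.06,"hand": 0},{"dx": 0,"dy": 0,"dz": 0,"wx": 0,"wy": 0,"wz": -0.06,"hand": 0},{"dx": 0,"dy": 0,"dz": 0,"wx": 0,"wy": 0,"wz": -0.06,"hand": 0},{"dx": 0,"dy": 0,"dz": 0,"wx": 0,"wy": 0,"wz": -0.06,"hand": 0},{"dx": 0,"dy": 0,"dz": 0,"wx": 0,"wy": 0,"wz": -0.06,"hand": 0},{"dx": 0,"dy": 0,"dz": 0,"wx": 0,"wy": 0,"wz": -0.06,"hand": 0},{"dx": 0,"dy": 0,"dz": 0,"wx": 0,"wy": 0,"wz": -0.06,"hand": 0}])

```text
t: 6.45
position: [0.552, 0.0196, 0.1475]
eef_rot: [0.0, 0.952, 0.308, 0.001]
wrist_force: [-0.3, 0.0, 4.6]
gripper_width: 0.575
```

```bash
python3 st.py
```

```text
6.45 p [0.552  0.0196 0.1475] yaw_y -54.17767933001031 tilt 0.15369647046916823 q [-0.5828  0.5939  0.7328  1.8909 -0.5206  0.8536 -0.5281] F [-0.3097  0.0177  4.6328] M [-0.1212 -0.0162  0.1142] g 0.5747177698085967
```

Emit:
arm_command(motion=[{"dx": 0,"dy": 0,"dz": 0,"wx": 0,"wy": 0,"wz": -0.06,"hand": 0},{"dx": 0,"dy": 0,"dz": 0,"wx": 0,"wy": 0,"wz": -0.06,"hand": 0},{"dx": 0,"dy": 0,"dz": 0,"wx": 0,"wy": 0,"wz": -0.06,"hand": 0},{"dx": 0,"dy": 0,"dz": 0,"wx": 0,"wy": 0,"wz": -0.06,"hand": 0},{"dx": 0,"dy": 0,"dz": 0,"wx": 0,"wy": 0,"wz": -0.06,"hand": 0},{"dx": 0,"dy": 0,"dz": 0,"wx": 0,"wy": 0,"wz": -0.06,"hand": 0},{"dx": 0,"dy": 0,"dz": 0,"wx": 0,"wy": 0,"wz": -0.06,"hand": 0},{"dx": 0,"dy": 0,"dz": 0,"wx": 0,"wy": 0,"wz": -0.06,"hand": 0},{"dx": 0,"dy": 0,"dz": 0,"wx": 0,"wy": 0,"wz": -0.06,"hand": 0},{"dx": 0,"dy": 0,"dz": 0,"wx": 0,"wy": 0,"wz": -0.06,"hand": 0},{"dx": 0,"dy": 0,"dz": 0,"wx": 0,"wy": 0,"wz": -0.06,"hand": 0},{"dx": 0,"dy": 0,"dz": 0,"wx": 0,"wy": 0,"wz": -0.06,"hand": 0}])

```text
t: 7.45
position: [0.5521, 0.0195, 0.1476]
eef_rot: [-0.0, 0.999, -0.047, 0.001]
wrist_force: [0.4, -0.9, 5.8]
gripper_width: 0.571
```

Emit:
arm_command(motion=[{"dx": 0,"dy": 0,"dz": 0,"wx": 0,"wy": 0,"wz": 0,"hand": 0},{"dx": 0,"dy": 0,"dz": 0,"wx": 0,"wy": 0,"wz": 0,"hand": 0}])

```text
t: 7.62
position: [0.5521, 0.0196, 0.1476]
eef_rot: [-0.0, 0.999, -0.046, 0.001]
wrist_force: [0.1, -0.1, 6.6]
gripper_width: 0.573
```

```bash
python3 st.py
python3 - <<'E'
from cell import robot
import cv2
im,d=robot.read_camera('wrist');cv2.imwrite('pics/wrist2.png',im)
im,d=robot.read_camera('scene');cv2.imwrite('pics/scene2.png',cv2.resize(im[130:280,220:400],None,fx=4,fy=4,interpolation=cv2.INTER_CUBIC))
E
```

```text
7.6167 p [0.5521 0.0196 0.1476] yaw_y -95.29043571100304 tilt 0.15356261902094348 q [-0.6857  0.6733  0.943   1.8938 -0.6813  0.9308 -1.0769] F [ 0.1293 -0.1118  6.6305] M [-0.0718  0.0108 -0.0562] g 0.572591998695211
```

View pics/wrist2.png

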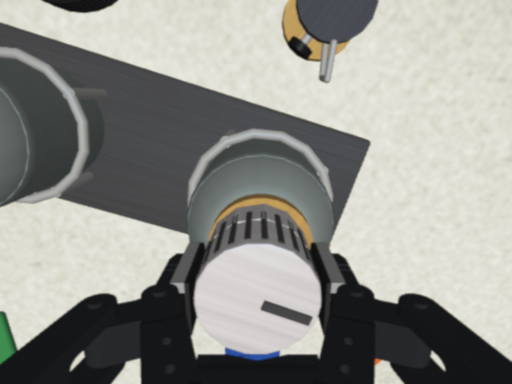

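View pics/scene2.png

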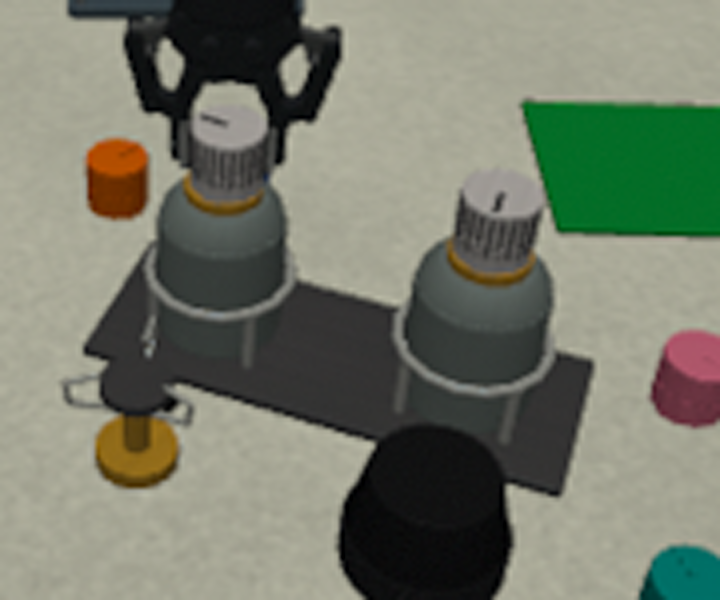

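The bar has turned about 97° with the gripper: in the wrist view it is at (287,313), and in the scene crop at (214,120). Now lifting straight up, slowly at first.

Emit:
arm_command(motion=[{"dx": 0,"dy": 0,"dz": 3,"wx": 0,"wy": 0,"wz": 0,"hand": 0},{"dx": 0,"dy": 0,"dz": 4,"wx": 0,"wy": 0,"wz": 0,"hand": 0},{"dx": 0,"dy": 0,"dz": 4,"wx": 0,"wy": 0,"wz": 0,"hand": 0},{"dx": 0,"dy": 0,"dz": 4,"wx": 0,"wy": 0,"wz": 0,"hand": 0},{"dx": 0,"dy": 0,"dz": 0,"wx": 0,"wy": 0,"wz": 0,"hand": 0}])

```text
t: 8.13
position: [0.5511, 0.0199, 0.1622]
eef_rot: [-0.0, 0.999, -0.046, 0.0]
wrist_force: [0.6, -0.1, -1.1]
gripper_width: 0.572
```

```bash
python3 st.py
```

```text
8.1333 p [0.5511 0.0199 0.1622] yaw_y -95.27309882906918 tilt 0.05393661653455598 q [-0.6981  0.6576  0.9621  1.878  -0.6592  0.9612 -1.0948] F [ 0.6353 -0.0948 -1.0583] M [ 0.0027 -0.0026  0.0226] g 0.5717989095896252
```

Force is −1.1 N, the cap's weight, so it is free. Lifting on.

Emit:
arm_command(motion=[{"dx": 0,"dy": 0,"dz": 5,"wx": 0,"wy": 0,"wz": 0,"hand": 0},{"dx": 0,"dy": 0,"dz": 8,"wx": 0,"wy": 0,"wz": 0,"hand": 0},{"dx": 0,"dy": 0,"dz": 10,"wx": 0,"wy": 0,"wz": 0,"hand": 0},{"dx": 0,"dy": 0,"dz": 10,"wx": 0,"wy": 0,"wz": 0,"hand": 0},{"dx": 0,"dy": 0,"dz": 10,"wx": 0,"wy": 0,"wz": 0,"hand": 0},{"dx": 0,"dy": 0,"dz": 10,"wx": 0,"wy": 0,"wz": 0,"hand": 0},{"dx": 0,"dy": 0,"dz": 10,"wx": 0,"wy": 0,"wz": 0,"hand": 0},{"dx": 0,"dy": 0,"dz": 7,"wx": 0,"wy": 0,"wz": 0,"hand": 0},{"dx": 0,"dy": 0,"dz": 0,"wx": 0,"wy": 0,"wz": 0,"hand": 0},{"dx": 0,"dy": 0,"dz": 0,"wx": 0,"wy": 0,"wz": 0,"hand": 0},{"dx": 0,"dy": 0,"dz": 0,"wx": 0,"wy": 0,"wz": 0,"hand": 0},{"dx": 0,"dy": 0,"dz": 0,"wx": 0,"wy": 0,"wz": 0,"hand": 0}])

```text
t: 9.13
position: [0.5507, 0.0198, 0.2307]
eef_rot: [0.0, 0.999, -0.046, -0.0]
wrist_force: [0.1, 0.5, -1.9]
gripper_width: 0.568
```

```bash
python3 st.py
python3 - <<'E'
from cell import robot
import cv2
im,d=robot.read_camera('scene');cv2.imwrite('pics/scene3.png',cv2.resize(im[90:290,180:420],None,fx=3,fy=3,interpolation=cv2.INTER_CUBIC))
from h import *
m=robot.camera_model('wrist');im,d=robot.read_camera('wrist');cv2.imwrite('pics/wrist3.png',im)
for u,v in((255,300),(240,290),(270,290),(255,320)): print(world(m,u,v,d[v,u]))
E
python3 st.py
```

```text
9.1333 p [0.5507 0.0198 0.2307] yaw_y -95.27704623321404 tilt 0.05529997724311287 q [-0.7489  0.5902  1.041   1.7893 -0.5689  1.0997 -1.172 ] F [ 0.1159  0.5331 -1.8553] M [-0.0502  0.0289 -0.0199] g 0.568478065053441
[0.5502212  0.02169834 0.26479004]
[0.5549273  0.02695159 0.26453848]
[0.55436573 0.01564698 0.26528699]
[0.54131303 0.02253884 0.26485876]
9.2333 p [0.5507 0.0197 0.2308] yaw_y -95.28613280343869 tilt 0.04697436251748004 q [-0.7488  0.5901  1.0412  1.7891 -0.5689  1.0998 -1.172 ] F [-0.1342 -0.2089 -1.9103] M [-0.0079  0.0284  0.0354] g 0.5679824486006528
```

View pics/scene3.png

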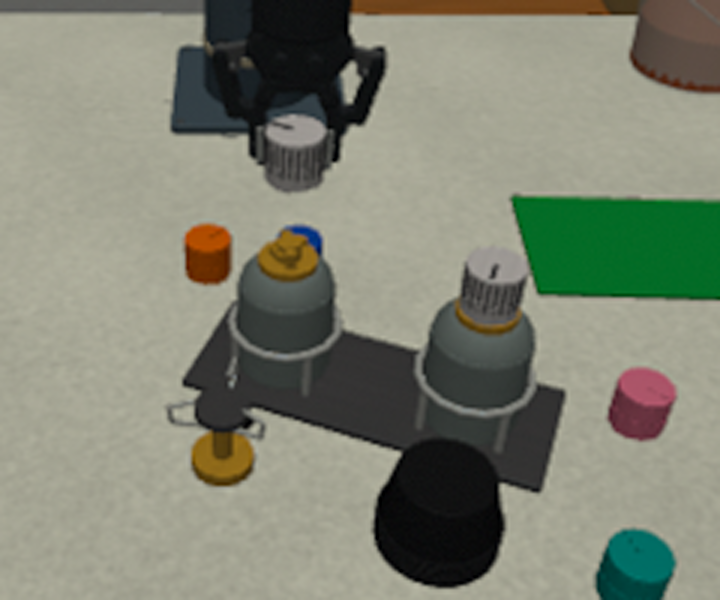

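View pics/wrist3.png

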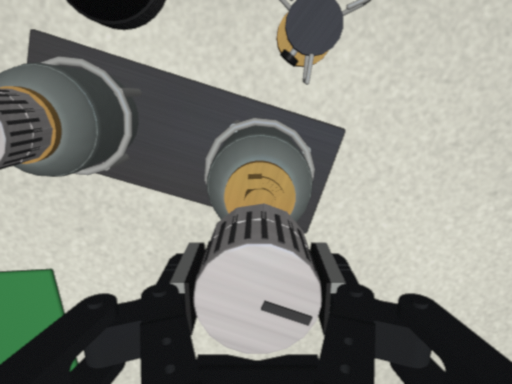

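The cap is held upright with its top at z 0.265, about 84 mm above where it was. The brass neck is bare (scene crop (289,250)), and everything else is in place.

```bash
python3 -c "
from cell import robot
print(robot.sign_off())"
```

```text
the job is handed in; nothing more can be done
None
```

I unscrewed the cap of the bottle beside the burner (place 2, so `cap_2`), lifted it straight off, and handed the job in with the gripper still holding it.

- **Thread:** It is left-hand. Anticlockwise met a hard stop at about 1.2 N·m within 8°, and clockwise turned freely. I turned the cap clockwise to about 95° from where it was tight.
- **Last checks:** The cap's top is at z ≈ 0.265 m, about 84 mm above where it sat. The tool is tilted less than 0.1° and was steady. The wrist force of about −1.9 N is roughly the cap's weight.
- **Surroundings:** The last pictures show the bare brass neck. The other cap, the burner, the bowls and the look-alikes in view had not moved. The lids were not in those last crops, but the arm went nowhere near them.
- **Time:** The job took about 9.2 s, and no check failed. The top and wrist cameras differed by about 3 mm on the cap's position; I used a value close to the wrist camera's.

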